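# Bolt the hatch of the sound enclosure

### The arm

A 6-joint arm with a two-finger parallel gripper is mounted at the origin on the work surface. World frame = base frame: x ahead of the robot, y to its left, z up, the work surface at z = 0. Lengths are in m, angles in rad, forces in N, time in s.
With the tool pointing down it reaches from about 0.4 to 0.825 m from the base axis. Payload 7 kg.
Tool frame: the origin (TCP) lies at the very end of the fingers, on their centre line; the grasp point (between the pads) lies 19 mm behind it; x points along the fingers, y is the direction in which the jaws open and shut, and the axes are right-handed (so a half turn about x gives the same grasp; the last joint's range is limited). The gripper opens to 88 mm and grips with 3 to 60 N. Pads are 19 mm wide; open, the fingers measure 130 mm over their backs; the gripper's body (78 mm by 193 mm) begins 47 mm behind the grasp point.
Start: joints at [1.393, 0.359, 0.012, 0, -1.224, -0.288], TCP at [0.303, 0.603, 0.227] pointing down, gripper open.
Joint ranges: [-3.07, 3.07], [-1.43, 2.12], [-1.02, 1.25], [-3.03, 1.67], [-3.05, -0], [-3.03, 3.03]. Speed limits (rad/s): [2.39, 2.39, 3.01, 3.14, 3.14, 3.14].

### API

Orientations are given as [roll, pitch, yaw] about the fixed x, y, z axes, in that order (R = Rz(yaw) Ry(pitch) Rx(roll)).
In Python, from station import arm gives the robot as it stands.
- The arm moves only by the shell command python3 -m inch 'ROWS' [OPENING] [FORCE]. ROWS is text: rows parted by semicolons, each of 6 numbers parted by spaces: the shift along the world's x, y, z in units of 30 mm (1.0 is 30 mm), then the turn, a rotation vector about the world's x, y, z in units of 5 degrees (1.0 is 5 degrees). In form: dx dy dz wx wy wz; .... A call has 1 to 12 rows; each row shifts and turns the commanded pose from where the row before left it; what a row does not reach is not made up. A row lasts 1/8 s, in which the tool goes at most 62.5 mm and 10.7 degrees, less where a joint would pass 70% of its speed; a pose out of reach is approached as far as the arm can. A call is refused whole if a number of a shift passes 1 or a number of a turn 1, either way. A call with a gripper value outside its range is refused whole. OPENING is the opening, from 0 (shut) to 1 (fully open), set as the call begins (- or left out, the last holds). The fingers move at their own pace and stop on an object; FORCE is the grip in N (left out, the last holds). Time passes only in rows, so rows that do not move let the fingers close. It gives the time, the measured TCP pose, the force and the opening at its end, in the units of the state.
- arm.get_state(): the state, without advancing time (a new reading comes with each control period).
- arm.grab_frame(name): name is "side" or "top"; returns a dict with "frame" (400x640x3 uint8, red, green, blue), "range_z" (400x640 float32, m along the optical axis (not along the pixel's ray), 0 where there is no reading), "mtx" (3x3 intrinsics, pixels), "pose" (4x4, takes a point from camera to world coordinates). Camera axes: x right, y up, looking along -z (the intrinsics and any distortion apply to the point x, -y, -z); pixel columns grow to the right and rows downward; lengths in m; the calibration is good to about 2 mm. A picture is of the moment at which its call begins.
- arm.job_done(): hands the job in, once; it reports no verdict.
Trained networks look in a picture, given as the dict that the camera call returned (one of the last four; its "shot" number tells which), for a name from the list of things; names that differ only in an ending like _2 or _b are one class to them, and where a whole thing is asked for, a point or a joint stands for the part that bears it (a point fixed in the world has none). Each returns a list of dicts, best first, with "confidence" (0 to 1); they miss things now and then, are a little off and sometimes report something else, mostly with a low value. They report only what shows in the picture. A call takes as long as a camera call.
- arm.search_frame(picture, target): "extent" ([centre column, centre row, width, height] as shares, 0 to 1, of the picture: columns of its width, rows of its height, round what is visible of it).
- arm.masks_of(picture, target): "mask" (400x640 bool, what is visible of it) and "extent" ([centre column, centre row, width, height] as shares, 0 to 1, of the picture: columns of its width, rows of its height, round what is visible of it).
- arm.place_of(picture, target): "position" ([column, row] as shares, 0 to 1, of the picture: columns of its width, rows of its height: a listed point, or the origin of a listed thing).
The state is a dict: "t": time; "q": joint angles; "qd": joint speeds; "joint_efforts": joint torques, N m; "eef_pos": TCP position; "ee_rot": TCP orientation; "force": force on the tool from outside, world axes, zero at the start; "moment": the same for the moment, N m; "width": finger opening in m.
Only numpy, scipy, OpenCV 4.12 (cv2) and the standard library are available. Lean on these libraries where they do the work, as an engineer would, in place of code of your own. Each camera call takes 0.05 s, during which the arm holds its last target. There are 200 camera calls.

### The job

The hatch of the sound enclosure is shut but not bolted. Slide its barrel bolt across through the staple on the frame, then turn the bolt's ball handle down until it lies right at the bottom of the notch in the keeper strip, and let go. Feel for the notch with light pressure: never force the handle against the strip (much more than 20 N of push at the ball will bend it), do not lift the hatch, and leave the other things where they are.

Things in the scene. Friction and masses are not known exactly. Their poses are not given: they have to be found in the camera images.
- enclosure: Grey sound-proof box, 360 x 520 mm, top 150 mm above the bench, with a 300 x 320 mm plywood hatch let in flush. Origin: centre of its underside; z up, x from the robot's side to the far side, y along the barrel bolt in the direction in which it is shot, towards the staple on the frame. The bolt's axis runs along y, 85 mm to the -x side of the origin, about 172 mm above the bench.
- hatch_edge (a point): Middle of the hatch's free edge (the robot's side), on its top face: about 150 mm above the enclosure's underside when shut, rising as the hatch is lifted about the hinges at its far edge. The bolt, its backplate and the keeper strip ride on the hatch; it rests on a foam seal that gives about 1 mm for each 5 to 10 N pressed down on the bolt.
- bolt_slide (a joint): How far the steel barrel bolt (round bar, 14 mm thick, 308 mm long) is slid across, m: 0 drawn back, 0.100 its end stop, growing along the enclosure's +y. About 3 N of friction, no spring. From about 0.034 on its end is through the staple on the frame.
- bolt_turn (a joint): Turn of the bolt and its handle about the bolt's axis, rad: 0 handle upright, grows as the handle comes down to the far (+x) side, away from the robot. About 0.96 to 1.03 when the handle rests on the top edge of the keeper strip, about 1.31 to 1.34 when it lies on the bottom of the notch. Stiff enough to stay where it is left (about 1.3 N at the knob moves it).
- bolt: The barrel bolt with its handle, a 10 mm thick round arm that ends in a steel ball. Origin on the bolt's axis where the arm leaves it, 22 mm above the hatch; y along the bolt towards the staple, z along the arm to the ball (this frame slides and turns with the bolt).
- strip_mid (a point): A fixed point on the top edge of the keeper strip, midway in the notch's possible places (NOT the notch itself). The strip is an upright steel wall along the whole travel, 4 mm thick, its middle 30 mm to the +x side of the bolt's axis, its top edge 36 mm above the hatch (14 mm above the axis), rigid, with a 3 mm high foot on its far side.
- notch_range (a point): Fixed point at the height of the notch's bottom, midway in its possible places. The strip has one notch, 13.5 mm wide (just under 2 mm play each side of the arm), open at the top, 11 mm deep; only there can the arm come down past the edge. Slotted screw holes let the strip sit where it suits: the arm meets the notch at a bolt_slide from 0.042 to 0.086. This is not measured; feel for it or look.
- knob (a point): Centre of the 22 mm steel ball at the end of the bolt's handle, 62 mm from the bolt's axis; grasp here.
- jar_mid (a point): Centre of a glass jar with a steel lid, 56 mm across and 75 mm high, standing on the enclosure's frame beyond the staple. Not to be disturbed.
- screwdriver: Screwdriver 180 mm long lying on the enclosure's frame beyond the staple. Not to be disturbed.
- spray_mid (a point): Middle of a white spray bottle with a yellow head, 72 mm across and 180 mm high, standing on the bench beside the enclosure. Not to be disturbed.

How it is judged:
By the outcome, as a careful person would: the job done as asked, in the order asked, and still so for the second after the job is handed in, with the robot touching nothing.
It also fails if it takes over 67 s, if anything falls off the work surface, if the arm or the gripper's body presses on something with over 40 N, if the wrist force passes 120 N, or if a joint passes its speed limit or range.

## Working session

There is one attempt and no reset: what is moved stays moved. The work goes in short steps, Python scripts to look and compute and a shell command to move; the robot and the scene stay as the last step left them, time stands still between calls to the robot, and variables do not carry over. Pictures are saved under pics/ and viewed, about 8 in all and at most 12, crops included, and the job is handed in when it is done.

```bash
mkdir -p pics; cat > h.py <<'E'
import numpy as np, cv2
from station import arm
def pix2w(p,px,z=None):
    c,r=px; h,w=400,640
    K=p['mtx']; T=p['pose']
    d=np.array([(c-K[0,2])/K[0,0], -(r-K[1,2])/K[1,1], -1.])
    o=T[:3,3]; D=T[:3,:3]@d
    if z is None:
        zz=p['range_z'][int(round(r)),int(round(c))]; return o+D*zz
    return o+D*(z-o[2])/D[2]
def ray(p,px):
    K=p['mtx'];T=p['pose'];d=np.array([(px[0]-K[0,2])/K[0,0], -(px[1]-K[1,2])/K[1,1], -1.])
    D=T[:3,:3]@d; return T[:3,3],D/np.linalg.norm(D)
def tri(p1,a,p2,b):
    A=np.zeros((3,3));B=np.zeros(3)
    for o,d in (ray(p1,a),ray(p2,b)):
        M=np.eye(3)-np.outer(d,d);A+=M;B+=M@o
    x=np.linalg.solve(A,B); return x,[float(np.linalg.norm(np.cross(x-o,d))) for o,d in (ray(p1,a),ray(p2,b))]
def pl(p,n):
    l=arm.place_of(p,n)
    return (np.array(l[0]['position'])*[640,400],round(l[0]['confidence'],2)) if l else None
def save(p,n,box=None,s=1):
    im=p['frame'][...,::-1]
    if box: im=im[box[1]:box[3],box[0]:box[2]]
    cv2.imwrite('pics/'+n,cv2.resize(im,None,fx=s,fy=s,interpolation=cv2.INTER_CUBIC))
E
python3 - <<'E'
from h import *
np.set_printoptions(precision=4,suppress=True)
s=arm.get_state();print(s['t'],s['eef_pos'],s['ee_rot'],s['force'],s['width'])
P={n:arm.grab_frame(n) for n in('side','top')}
for n,p in P.items(): save(p,n+'0.png');print(n,p['mtx'].tolist(),p['pose'],p.keys())
for t in ['enclosure','hatch_edge','bolt','strip_mid','notch_range','knob','jar_mid','screwdriver','spray_mid']:
    a,b=pl(P['side'],t),pl(P['top'],t); print(t,a,b, end=' ')
    if a and b: print(tri(P['side'],a[0],P['top'],b[0]),end='')
    print()
E
```

```text
0.0 [0.303  0.6026 0.2256] [ 1.6621  1.5692 -1.9455] [-0.4284 -0.3008  0.3934] 0.08785594029012211
side [[424.00534920824424, 0.0, 322.6379608520507], [0.0, 424.00534920824424, 200.5194707416176], [0.0, 0.0, 1.0]] [[-0.8632  0.3527 -0.3612  0.3496]
 [-0.5044 -0.5714  0.6474  0.6099]
 [ 0.022   0.741   0.6712  0.6551]
 [ 0.      0.      0.      1.    ]] dict_keys(['frame', 'range_z', 'mtx', 'pose', 'shot'])
top [[467.5317733713871, 0.0, 311.37384939733727], [0.0, 467.5317733713871, 202.6587228958352], [0.0, 0.0, 1.0]] [[-0.0143  0.9866 -0.1627  0.48  ]
 [-0.9994 -0.0192 -0.0288  0.1219]
 [-0.0315  0.1622  0.9863  1.1501]
 [ 0.      0.      0.      1.    ]] dict_keys(['frame', 'range_z', 'mtx', 'pose', 'shot'])
enclosure None None 
hatch_edge (array([417.984, 164.92 ]), 0.91) (array([412.672, 266.4  ]), 0.7) (array([ 0.5082, -0.0583,  0.1568]), [0.003768048432331221, 0.0037680484323311457])
bolt (array([389.312, 150.08 ]), 0.76) (array([407.488, 235.88 ]), 0.77) (array([ 0.5688, -0.0476,  0.1758]), [0.001915353308710186, 0.0019153533087104358])
strip_mid (array([363.52, 150.6 ]), 0.92)
[... 212 characters left out ...]
 , -0.0473,  0.156 ]), [0.025510406380632646, 0.0255104063806328])
knob (array([401.024, 126.2  ]), 0.64) (array([410.112, 237.6  ]), 0.85) (array([ 0.5561, -0.0428,  0.2377]), [0.001962827283123352, 0.00196282728312343])
jar_mid (array([226.624, 159.6  ]), 0.81) (array([302.912, 123.72 ]), 0.98) (array([0.8043, 0.163 , 0.1948]), [0.0045947885268046345, 0.0045947885268047845])
screwdriver (array([274.624, 224.4  ]), 0.56) (array([284.928, 193.2  ]), 0.88) (array([0.6673, 0.2086, 0.14  ]), [0.0016621882324167334, 0.0016621882324167803])
spray_mid (array([220.032, 301.52 ]), 0.55) (array([226.176, 194.32 ]), 0.98) (array([0.6773, 0.3502, 0.084 ]), [0.002396493140194746, 0.0023964931401947095])
```

View pics/side0.png

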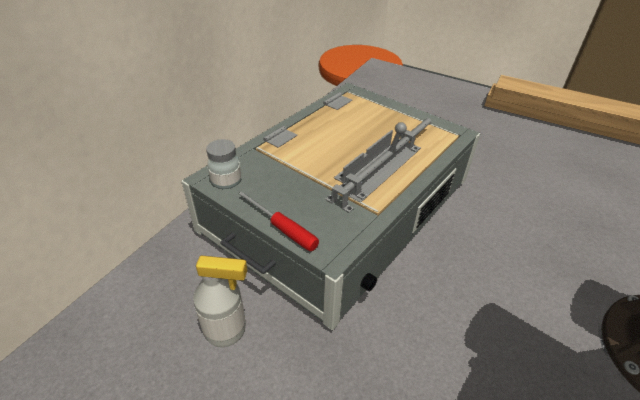

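View pics/top0.png

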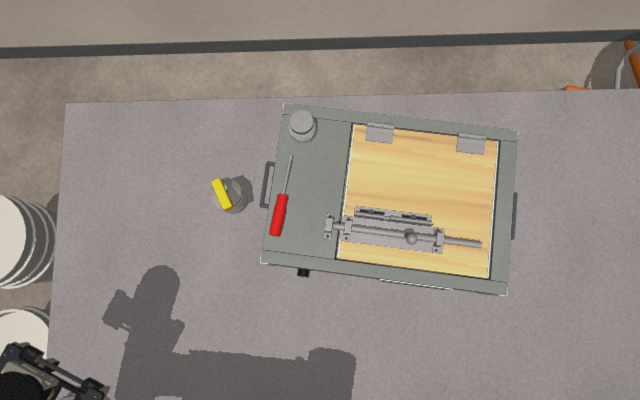

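The bolt handle stands upright: its ball is at about (411,237) in the top view and (401,128) in the side view. The staple is at about (330,226) in the top view. Next I zoom on the strip to look for the notch.

```bash
python3 - <<'E'
from h import *
np.set_printoptions(precision=4,suppress=True)
P={n:arm.grab_frame(n) for n in('side','top')}
a=P['side']['frame'][110:220,320:440,::-1];b=P['top']['frame'][195:265,315:495,::-1]
a=cv2.resize(a,None,fx=4,fy=4,interpolation=cv2.INTER_CUBIC);b=cv2.resize(b,None,fx=4,fy=4,interpolation=cv2.INTER_CUBIC)
cv2.imwrite('pics/a1.png',a);cv2.imwrite('pics/b1.png',b)
t=P['top']
# frame corners: bottom-left, bottom-right of top face ; bolt axis ends
for px,z in [((262,262),.15),((507,294),.15),((517,131),.15),((284,105),.15),((482,244),.172),((335,226),.172)]:
    print(px,pix2w(t,px,z))
# ball from depth
for n in P:
    m=arm.masks_of(P[n],'knob'); 
    if m: print(n,m[0]['confidence'],np.array(m[0]['extent'])*[640,400,640,400],pix2w(P[n],(410,237) if n=='top' else (401,128)))
E
```

```text
(262, 262) [0.5189 0.2582 0.15  ]
(507, 294) [ 0.4451 -0.2521  0.15  ]
(517, 131) [ 0.7955 -0.3024  0.15  ]
(284, 105) [0.8689 0.2095 0.15  ]
(482, 244) [ 0.5479 -0.2011  0.172 ]
(335, 226) [0.5907 0.1015 0.172 ]
side 0.9 [388.864 153.6    86.912  73.4  ] [ 0.5522 -0.0384  0.2371]
top 0.75 [389.312 200.16  256.    188.32 ] [ 0.5589 -0.0416  0.2406]
```

View pics/a1.png

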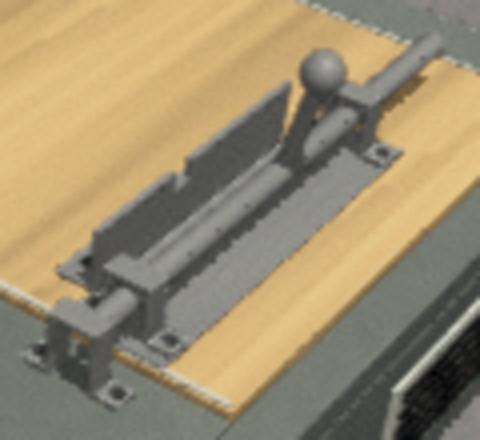

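View pics/b1.png

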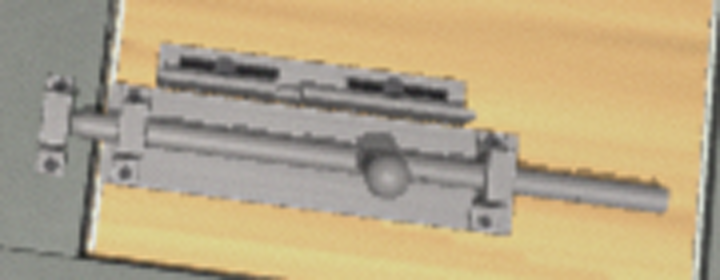

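The notch shows as a step at about (365,154) in the side view and (391,218) in the top view. I'll work out the slide needed and the first move.

```bash
python3 - <<'E'
from h import *
from scipy.spatial.transform import Rotation as R
np.set_printoptions(precision=4,suppress=True)
P={n:arm.grab_frame(n) for n in('side','top')}
u=np.array([.1426,.9898,0]);v=np.array([.9898,-.1426,0])
s=P['side'];t=P['top']
ball,e=tri(s,(320+323/4,110+71/4),t,(315+384/4,195+172/4));print('ball',ball,e)
for px in [(320+172/4,110+176/4),(320+188/4,110+160/4)]:
    w=pix2w(s,px,.186);print('edge side',w,(w-ball)@u,(w-ball)@v)
n,e=tri(s,(320+180/4,110+180/4),t,(315+303/4,195+92/4));print('notch tri',n,e,(n-ball)@u,(n-ball)@v)
for x in(295,303,311):
    w=pix2w(t,(315+x/4,195+94/4),.186);print('top',(w-ball)@u,(w-ball)@v)
st=arm.get_state();r=R.from_euler('xyz',st['ee_rot']);M=r.as_matrix();print(M)
# target: tool x down, tool y = +-u
for sg in(1,-1):
    x=np.array([0,0,-1.]);y=sg*u;T=np.column_stack([x,y,np.cross(x,y)])
    print('rotvec/5deg',(R.from_matrix(T)*r.inv()).as_rotvec(degrees=True)/5)
tcp=np.array(st['eef_pos']);print('tcp to ball/30mm',(ball-[0,0,.019]-tcp)/.03, st['q'])
E
```

```text
ball [ 0.5563 -0.0452  0.2329] [0.0013812854939764595, 0.001381285493976255]
edge side [0.6031 0.005  0.186 ] 0.05633869017459059 0.03917444766026059
edge side [ 0.6024 -0.0107  0.186 ] 0.04069420784387596 0.04067261898075211
notch tri [ 0.6066 -0.0158  0.1693] [0.0007883355873095331, 0.0007883355873097023] 0.03623591959828684 0.0455802908353161
top 0.04187822056482806 0.040871130156209926
top 0.03779334117231277 0.04138320383291461
top 0.033709565570273325 0.04189513914028376
[[-0.     -0.4492 -0.8935]
 [-0.     -0.8935  0.4492]
 [-1.      0.      0.    ]]
rotvec/5deg [ -0.0007  -0.0003 -32.3016]
rotvec/5deg [ 0.0002 -0.0005  3.6984]
tcp to ball/30mm [  8.4381 -21.6085  -0.4215] [ 1.3931  0.3586  0.0119 -0.     -1.2241 -0.2881]
```

```bash
python3 -m inch '.38 -.98 .5 0 0 0;.38 -.98 .5 0 0 0;.38 -.98 .5 0 0 0;.38 -.98 0 0 0 .5;.38 -.98 0 0 0 .5;.38 -.98 0 0 0 .5;.38 -.98 0 0 0 .5;.38 -.98 0 0 0 .5;.38 -.98 0 0 0 .5;.38 -.98 0 0 0 .4;.38 -.98 0 0 0 .3;.38 -.98 0 0 0 0'
python3 -m inch '.39 -.98 0 0 0 0;.39 -.98 0 0 0 0;.39 -.98 0 0 0 0;.39 -.98 0 0 0 0;.39 -.98 0 0 0 0;.39 -.98 0 0 0 0;.39 -.98 0 0 0 0;.39 -.98 0 0 0 0;.39 -.98 0 0 0 0;.39 -.98 0 0 0 0;0 0 0 0 0 0' 0.7 10
python3 - <<'E'
from h import *
from scipy.spatial.transform import Rotation as R
np.set_printoptions(precision=4,suppress=True)
P={n:arm.grab_frame(n) for n in('side','top')}
st=arm.get_state();print(st['q'],R.from_euler('xyz',st['ee_rot']).as_matrix(),st['eef_pos'],st['width'])
save(P['side'],'s2.png',(300,60,460,200),4)
E
```

```text
t: 2.8
eef_pos: [0.4403, 0.2493, 0.2718]
ee_rot: [-2.168, 1.57, 0.831]
force: [1.3, -0.3, 0.4]
width: 0.0878
t: 4.18
eef_pos: [0.5573, -0.0453, 0.2713]
ee_rot: [0.721, 1.57, -2.566]
force: [0.7, 0.7, 0.2]
width: 0.0615
[ 0.2717  0.1407 -0.1773 -0.0002 -1.253   1.1552] [[-0.0003 -0.1434 -0.9897]
 [ 0.0001 -0.9897  0.1434]
 [-1.     -0.      0.0003]] [ 0.5568 -0.0439  0.2714] 0.06132237103761731
```

View pics/s2.png

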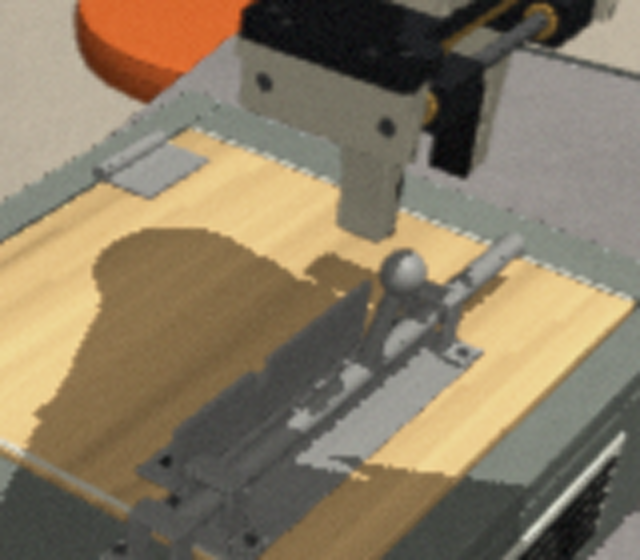

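The open fingers sit over the ball, which is at (404,272) in the crop. I'll descend and close lightly.

```bash
python3 -m inch '0 0 -.5 0 0 0;0 0 -.5 0 0 0;0 0 -.45 0 0 0;0 0 -.35 0 0 0;0 0 0 0 0 0'
python3 -m inch '0 0 0 0 0 0;0 0 0 0 0 0;0 0 0 0 0 0;0 0 0 0 0 0;0 0 0 0 0 0;0 0 0 0 0 0;0 0 0 0 0 0' 0 8
python3 - <<'E'
from h import *
P={n:arm.grab_frame(n) for n in('side','top')}
a=cv2.resize(P['side']['frame'][100:220,320:440,::-1],(480,480),interpolation=2);b=cv2.resize(P['top']['frame'][195:275,395:475,::-1],(300,300),interpolation=2)
c=np.zeros((480,780,3),'u1');c[:,:480]=a;c[:300,480:]=b;cv2.imwrite('pics/c3.png',c)
E
```

```text
t: 4.9
eef_pos: [0.5565, -0.0437, 0.2165]
ee_rot: [0.35, 1.569, -2.934]
force: [-0.0, -0.3, 0.5]
width: 0.0617
t: 5.78
eef_pos: [0.5569, -0.044, 0.2176]
ee_rot: [1.49, 1.57, -1.794]
force: [-0.1, -1.8, 0.8]
width: 0.0208
```

View pics/c3.png

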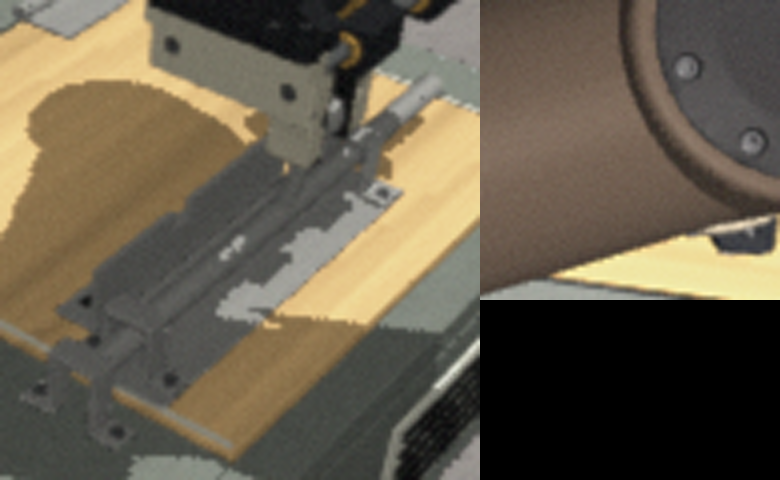

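The ball is held (width 21 mm). The side view puts the notch about 48 mm along. I'll slide first.

```bash
python3 -m inch '.019 .132 0 0 0 0;.038 .264 0 0 0 0;.038 .264 0 0 0 0;.038 .264 0 0 0 0'
python3 -m inch '.038 .264 0 0 0 0;.038 .264 0 0 0 0;.019 .132 0 0 0 0;0 0 0 0 0 0'
python3 - <<'E'
from h import *
P={n:arm.grab_frame(n) for n in('side','top')}
a=cv2.resize(P['side']['frame'][100:220,300:440,::-1],(700,600),interpolation=2)
cv2.imwrite('pics/c4.png',a)
st=arm.get_state();print(st['eef_pos'],st['force'])
E
```

```text
t: 6.38
eef_pos: [0.5611, -0.0154, 0.2176]
ee_rot: [-3.097, 1.571, -0.098]
force: [-0.2, -3.1, 1.2]
width: 0.0209
t: 6.88
eef_pos: [0.564, 0.0046, 0.2175]
ee_rot: [-1.795, 1.57, 1.204]
force: [1.4, 1.0, 0.5]
width: 0.0209
[0.56397057 0.00456405 0.21754299] [0.46904798 2.7012807  0.4207917 ]
```

View pics/c4.png

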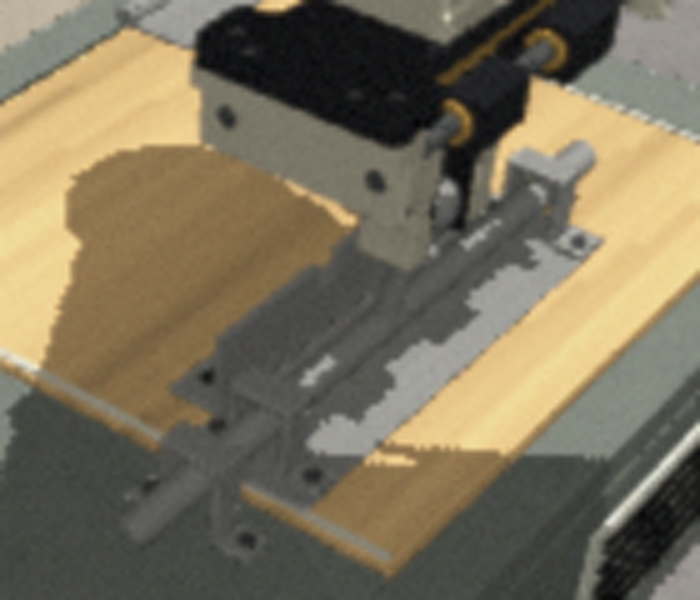

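The bolt's end is now well past the staple, at (135,525) in the crop. Next I turn the handle along its arc, stopping short of the strip.

```bash
python3 -m inch '.19 -.027 .018 0 0 0;.19 -.027 .018 0 0 0;.2 -.029 -.02 0 0 0;.2 -.029 -.02 0 0 0;.195 -.028 -.06 0 0 0;.195 -.028 -.06 0 0 0;.18 -.026 -.1 0 0 0;.18 -.026 -.1 0 0 0;0 0 0 0 0 0'
python3 -m inch '.157 -.023 -.134 0 0 0;.157 -.023 -.134 0 0 0;.068 -.01 -.079 0 0 0;.068 -.01 -.079 0 0 0;0 0 0 0 0 0'
```

```text
t: 8.1
eef_pos: [0.6107, -0.003, 0.2077]
ee_rot: [2.995, 1.57, -0.29]
force: [3.6, 1.1, 2.6]
width: 0.0211
t: 8.72
eef_pos: [0.6238, -0.0049, 0.195]
ee_rot: [-3.112, 1.57, -0.113]
force: [6.0, -0.5, 2.3]
width: 0.021
```

```bash
python3 - <<'E'
from h import *
P={n:arm.grab_frame(n) for n in('side','top')}
a=cv2.resize(P['side']['frame'][110:210,310:430,::-1],(720,600),interpolation=2)
a=cv2.convertScaleAbs(a,alpha=1.6)
cv2.imwrite('pics/c5.png',a)
st=arm.get_state();print(st['eef_pos'],st['force'])
E
```

```text
[ 0.62376757 -0.0048479   0.19515251] [4.98115531 0.36423865 2.93949896]
```

View pics/c5.png

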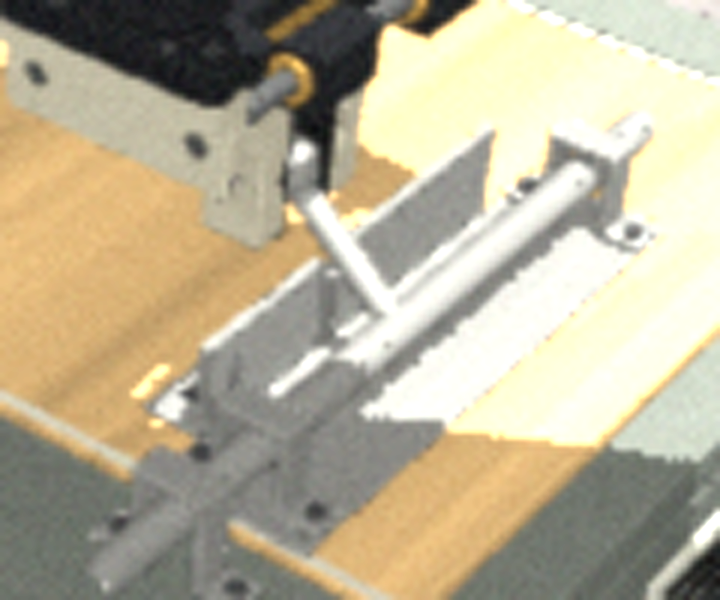

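The arm lies just over the strip at about (330,240) in the crop. The notch's left edge shows at about (325,268), and the right edge is hidden behind the arm. I'll project the estimate to compare.

```bash
python3 - <<'E'
from h import *
p=arm.grab_frame('side')
u=np.array([.1426,.9898,0]);v=np.array([.9898,-.1426,0]);K=p['mtx'];T=p['pose']
def pr(a,b,z):
    c=T[:3,:3].T@(u*a+v*b+[0,0,z]-T[:3,3]); return ((K[0,0]*c[0]/-c[2]+K[0,2]-310)*6, (K[1,1]*-c[1]/-c[2]+K[1,2]-110)*6)
for ua in(.0815,.0827,.084):
    print('arm',ua,[tuple(round(x) for x in pr(ua,.571+r*np.sin(.9),.172+r*np.cos(.9))) for r in(7,.0,.02,.036,.05)[1:]])
for un in(.0831-.00675,.0831,.0831+.00675): print('notch',un,[tuple(round(x) for x in pr(un,.598,z)) for z in(.186,.175)])
for px in[(325,262),(316,262),(352,242)]:
    w=pix2w(p,(310+px[0]/6,110+px[1]/6),.186);print(px,w@u,w@v)
E
```

```text
arm 0.0815 [(397, 317), (360, 266), (329, 225), (303, 189)]
arm 0.0827 [(395, 319), (357, 268), (327, 227), (301, 191)]
arm 0.084 [(393, 321), (355, 270), (325, 229), (298, 193)]
notch 0.07634999999999999 [(339, 241), (336, 269)]
notch 0.0831 [(327, 251), (324, 279)]
notch 0.08985 [(315, 260), (312, 289)]
(325, 262) 0.0886182619615054 0.5951668606611571
(316, 262) 0.09045149745688649 0.597333510704654
(352, 242) 0.07412760238355054 0.5947001543607218
```

```bash
for i in 1; do python3 -m inch '.055 -.008 -.035 0 0 0;.055 -.008 -.035 0 0 0;0 0 0 0 0 0'; done
python3 -m inch '.04 -.006 -.05 0 0 0;0 0 0 0 0 0'
python3 -m inch '.03 -.004 -.06 0 0 0;0 0 0 0 0 0'
```

```text
t: 9.25
eef_pos: [0.6261, -0.0052, 0.1924]
ee_rot: [0.156, 1.57, -3.128]
force: [2.2, 2.1, 2.0]
width: 0.021
t: 9.5
eef_pos: [0.6273, -0.0054, 0.191]
ee_rot: [0.163, 1.57, -3.122]
force: [1.2, 1.0, 0.7]
width: 0.0209
t: 9.75
eef_pos: [0.6285, -0.0056, 0.1894]
ee_rot: [0.292, 1.57, -2.992]
force: [1.4, 1.9, 0.9]
width: 0.0209
```

```bash
python3 -m inch '.03 -.004 -.05 0 0 0;0 0 0 0 0 0'
python3 -m inch '.025 -.003 -.045 0 0 0;0 0 0 0 0 0'
```

```text
t: 10.0
eef_pos: [0.6293, -0.0057, 0.188]
ee_rot: [0.267, 1.57, -3.018]
force: [-0.4, 1.1, 1.9]
width: 0.0212
t: 10.25
eef_pos: [0.6299, -0.0059, 0.1868]
ee_rot: [0.464, 1.57, -2.821]
force: [-1.8, 2.4, 3.4]
width: 0.0211
```

Tangential resistance has risen to about 4 N, so the arm is probably on the edge of the strip. I'll feel along +u in 1 mm steps.

```bash
for k in 1; do python3 -m inch '.005 .033 0 0 0 0;0 0 0 0 0 0'; python3 -m inch '.005 .033 0 0 0 0;0 0 0 0 0 0'; python3 -m inch '.005 .033 0 0 0 0;0 0 0 0 0 0'; done
```

```text
t: 10.5
eef_pos: [0.63, -0.0057, 0.1868]
ee_rot: [1.074, 1.569, -2.21]
force: [-2.2, -3.6, 3.7]
width: 0.0209
t: 10.75
eef_pos: [0.6301, -0.0053, 0.1868]
ee_rot: [1.131, 1.568, -2.154]
force: [-2.9, -6.8, 3.8]
width: 0.0213
t: 11.0
eef_pos: [0.6301, -0.0049, 0.1868]
ee_rot: [1.169, 1.568, -2.116]
force: [-1.4, -8.5, 2.9]
width: 0.0209
```

```bash
python3 -m inch '-.005 -.033 0 0 0 0;-.005 -.033 0 0 0 0;0 0 0 0 0 0'; python3 -m inch '.02 -.003 -.04 0 0 0;0 0 0 0 0 0'; python3 - <<'E'
from h import *
P={n:arm.grab_frame(n) for n in('side','top')}
a=cv2.resize(P['side']['frame'][130:200,330:410,::-1],(800,700)[0:2],interpolation=2)[:600]
a=cv2.convertScaleAbs(a,alpha=1.6)
cv2.imwrite('pics/c6.png',a)
st=arm.get_state();print(st['eef_pos'],st['force'])
E
```

```text
t: 11.38
eef_pos: [0.6301, -0.0051, 0.1867]
ee_rot: [0.67, 1.57, -2.615]
force: [-2.4, -4.1, 3.1]
width: 0.0211
t: 11.62
eef_pos: [0.6306, -0.0052, 0.1857]
ee_rot: [0.758, 1.57, -2.527]
force: [-3.8, -4.2, 5.3]
width: 0.021
[ 0.63062018 -0.00518501  0.18575886] [-4.0500562  -3.20278291  4.44241084]
```

View pics/c6.png

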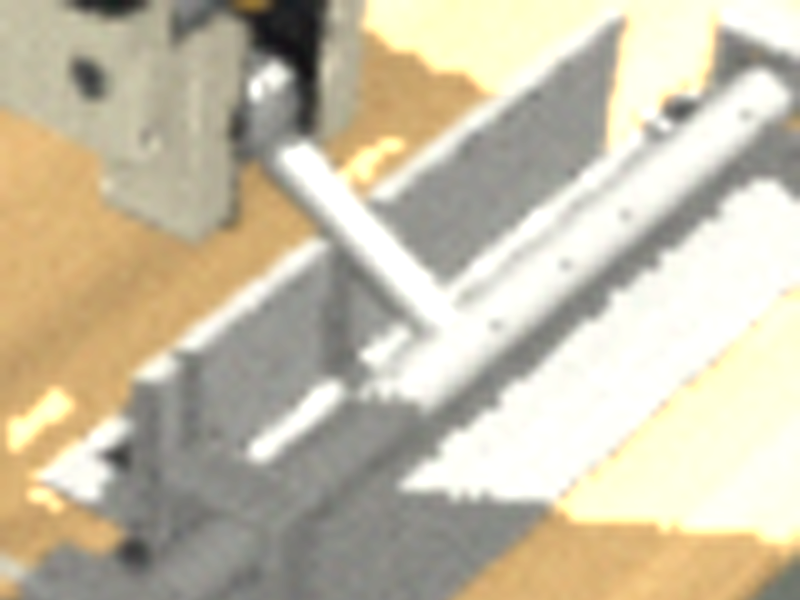

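```bash
python3 - <<'E'
from h import *
p=arm.grab_frame('side')
u=np.array([.1426,.9898,0]);v=np.array([.9898,-.1426,0]);K=p['mtx'];T=p['pose']
def pr(a,b,z):
    c=T[:3,:3].T@(u*a+v*b+[0,0,z]-T[:3,3]); return np.array(((K[0,0]*c[0]/-c[2]+K[0,2]-330)*10, (K[1,1]*-c[1]/-c[2]+K[1,2]-130)*10))
A=np.array([285,148.]);B=np.array([445,312.]);n=np.array([-(B-A)[1],(B-A)[0]]);n/=np.linalg.norm(n)
for ua in np.arange(.078,.090,.002):
    print('arm %.3f'%ua,[(pr(ua,.571+r*np.sin(1.03),.172+r*np.cos(1.03)).round(),round((pr(ua,.571+r*np.sin(1.03),.172+r*np.cos(1.03))-A)@n,1)) for r in(.012,.036,.048)])
for px in [(330,243),(375,195),(140,360),(620,15)]:
    for z in(.186,):
        w=pix2w(p,(330+px[0]/10,130+px[1]/10),z);print(px,z,round(w@u,4),round(w@v,4))
cv2.imwrite('pics/c7.png',cv2.resize(cv2.convertScaleAbs(p['frame'][140:170,345:385,::-1],alpha=1.8),(800,600),interpolation=cv2.INTER_NEAREST))
E
```

```text
arm 0.078 [(array([430., 273.]), np.float64(-16.6)), (array([346., 179.]), np.float64(-22.4)), (array([304., 131.]), np.float64(-25.3))]
arm 0.080 [(array([424., 278.]), np.float64(-9.0)), (array([340., 183.]), np.float64(-14.9)), (array([298., 136.]), np.float64(-17.8))]
arm 0.082 [(array([418., 283.]), np.float64(-1.5)), (array([334., 188.]), np.float64(-7.3)), (array([292., 141.]), np.float64(-10.2))]
arm 0.084 [(array([412., 287.]), np.float64(6.1)), (array([328., 193.]), np.float64(0.2)), (array([286., 145.]), np.float64(-2.7))]
arm 0.086 [(array([407., 292.]), np.float64(13.7)), (array([322., 197.]), np.float64(7.8)), (array([280., 150.]), np.float64(4.9))]
arm 0.088 [(array([401., 297.]), np.float64(21.3)), (array([316., 202.]), np.float64(15.4)), (array([274., 155.]), np.float64(12.5))]
(330, 243) 0.186 0.0917 0.5957
(375, 195) 0.186 0.0733 0.5979
(140, 360) 0.186 0.1439 0.6017
(620, 15) 0.186 -0.011 0.5951
```

View pics/c7.png

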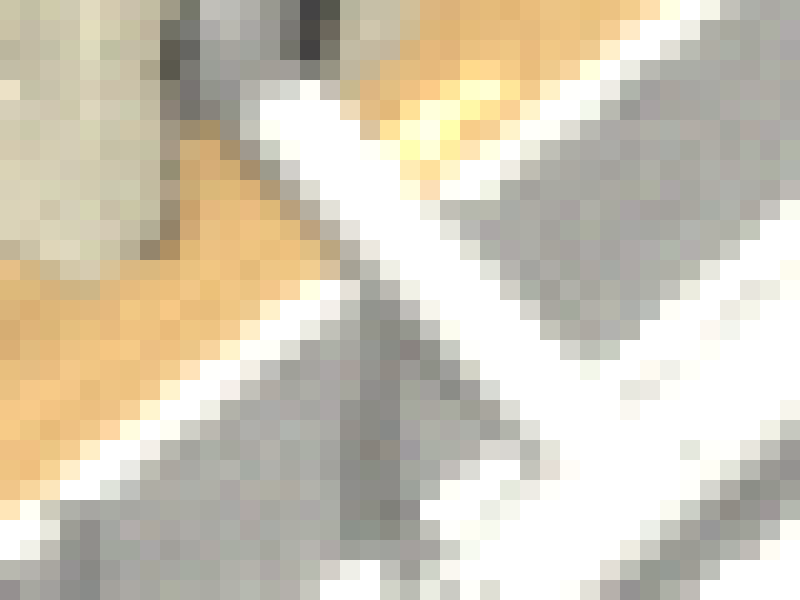

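```bash
python3 - <<'E'
from h import *
p=arm.grab_frame('side')
u=np.array([.1426,.9898,0]);v=np.array([.9898,-.1426,0]);K=p['mtx'];T=p['pose']
def pr(a,b,z):
    c=T[:3,:3].T@(u*a+v*b+[0,0,z]-T[:3,3]); return (K[0,0]*c[0]/-c[2]+K[0,2], K[1,1]*-c[1]/-c[2]+K[1,2])
im=cv2.imread('pics/side0.png').astype(np.float32)
sat=im[...,2]-im[...,0]
us=np.arange(.060,.106,.0015)
print('u  ',' '.join('%3d'%round(a*1000) for a in us))
for z in(.190,.188,.186,.184,.182,.180,.178,.176,.174,.172):
    m=np.array([pr(a,.597,z) for a in us],np.float32)
    print(z,' '.join('%3d'%x for x in cv2.remap(sat,m[:,:1],m[:,1:],1).ravel()))
c=cv2.resize(cv2.imread('pics/side0.png')[140:170,345:385],(800,600),interpolation=cv2.INTER_CUBIC)
cv2.imwrite('pics/c8.png',c)
E
```

```text
u    60  62  63  64  66  68  69  70  72  74  75  77  78  80  81  83  84  86  87  89  90  92  93  95  96  98  99 101 102 104 105
0.19  26  31  30  23  22  24  21  23  26  21  28  28  27  40  55  73  88  88  88  83  76  59  41  28  28  23  17  17  20  19  23
0.188  14  11  10  10   9  10  11  11  11   9  11  14  26  40  56  73  77  77  78  55  33  18  14  11   8   8   6   7   8   6   8
0.186   7   5   5   4   3   5   6   5   4   4   8  13  27  39  47  55  56  47  34  20  10   6   5   5   4   4   4   4   4   4   4
0.184   4   4   2   3   4   4   4   3   2   5   8  13  20  23  28  26  20  20  12   6   5   4   3   3   3   3   4   4   3   3   4
0.182   3   2   2   3   3   3   3   3   3   5   5   8  10   9   9   9   8   7   6   6   4   3   3   2   1   2   3   3   2   2   1
0.18   1   3   4   3   3   3   3   2   3   3   3   3   4   6   5   5   5   5   5   4   3   3   2   1   1   2   2   2   1   2   2
0.178   4   4   4   3   3   2   1   2   3   3   3   4   5   4   4   4   5   4   4   2   2   2   1   0   1   2   3   3   2   3   4
0.176   3   3   3   3   2   1   2   3   3   4   4   4   4   4   5   5   4   4   3   2   2   0   0   0   2   4   5   3   1   3   3
0.174   3   3   3   4   3   3   4   3   3   4   4   3   4   4   4   3   3   2   2   2   1   0   1   2   4   5   5   2   2   2   2
0.172   3   3   3   3   3   4   3   2   3   3   3   3   3   3   3   2   2   3   3   2   2   2   2   2   4   4   2   2   2   2   2
```

View pics/c8.png

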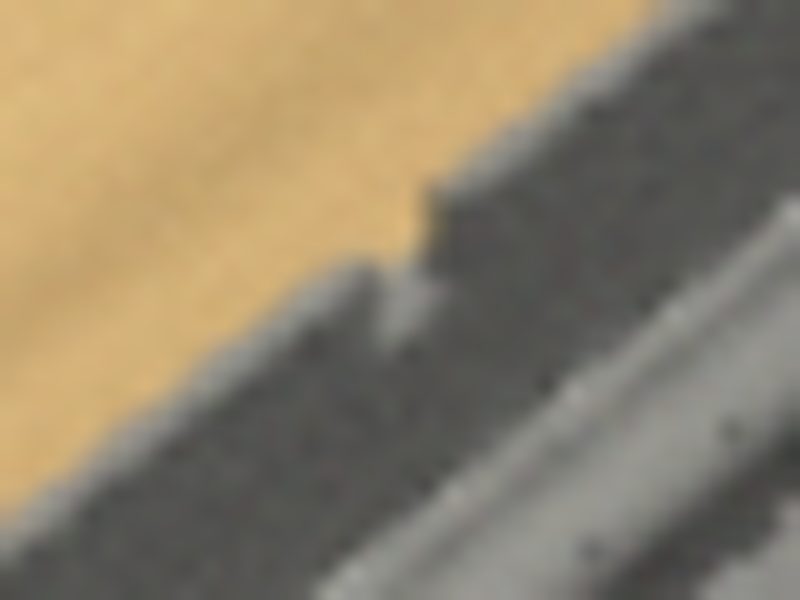

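The notch shows clearly: front edges at (364,154) and (367,150) px. The arm's image slope suggests θ≈1.1, so it is already in the notch and pressed against its +u wall. I'll back off in −u and continue down.

```bash
python3 -m inch '-.005 -.033 0 0 0 0;-.003 -.02 0 0 0 0;0 0 0 0 0 0'; python3 -m inch '.012 -.002 -.035 0 0 0;0 0 0 0 0 0';  python3 -m inch '.012 -.002 -.035 0 0 0;0 0 0 0 0 0'
```

```text
t: 12.2
eef_pos: [0.6306, -0.0057, 0.1857]
ee_rot: [-1.365, 1.57, 1.634]
force: [-4.5, 0.2, 5.7]
width: 0.0208
t: 12.45
eef_pos: [0.6311, -0.0059, 0.1848]
ee_rot: [-1.593, 1.57, 1.406]
force: [-3.8, -0.6, 6.2]
width: 0.0214
t: 12.7
eef_pos: [0.6314, -0.0063, 0.184]
ee_rot: [-2.163, 1.571, 0.836]
force: [-4.6, -1.8, 7.2]
width: 0.0211
```

```bash
python3 -m inch '-.01 .001 .04 0 0 0;0 0 0 0 0 0'; python3 -m inch '-.005 -.033 0 0 0 0;0 0 0 0 0 0';  python3 -m inch '-.005 -.033 0 0 0 0;0 0 0 0 0 0';python3 -m inch '-.005 -.033 0 0 0 0;0 0 0 0 0 0';python3 -m inch '-.005 -.033 0 0 0 0;0 0 0 0 0 0'
```

```text
t: 12.95
eef_pos: [0.6313, -0.0063, 0.1848]
ee_rot: [-2.156, 1.57, 0.843]
force: [-1.7, -1.3, 4.0]
width: 0.021
t: 13.2
eef_pos: [0.6312, -0.0074, 0.1846]
ee_rot: [-2.373, 1.57, 0.625]
force: [-1.5, -1.2, 3.4]
width: 0.0209
t: 13.45
eef_pos: [0.6312, -0.0082, 0.1846]
ee_rot: [-2.3, 1.57, 0.699]
force: [-1.0, 1.2, 1.8]
width: 0.021
t: 13.7
eef_pos: [0.6311, -0.0092, 0.1847]
ee_rot: [-2.331, 1.57, 0.667]
force: [1.6, 3.1, -0.0]
width: 0.0212
t: 13.95
eef_pos: [0.6308, -0.0105, 0.1847]
ee_rot: [-2.676, 1.57, 0.323]
force: [1.5, 3.6, -0.7]
width: 0.0208
```

The push dropped to zero near y=−0.009, which suggests the notch. I'll press down here.

```bash
python3 -m inch '.015 -.002 -.04 0 0 0;0 0 0 0 0 0';  python3 -m inch '.015 -.002 -.045 0 0 0;0 0 0 0 0 0';python3 -m inch '.015 -.002 -.045 0 0 0;0 0 0 0 0 0'
```

```text
t: 14.2
eef_pos: [0.6313, -0.0106, 0.1836]
ee_rot: [-3.008, 1.57, -0.009]
force: [1.8, 2.7, 2.4]
width: 0.0213
t: 14.45
eef_pos: [0.6319, -0.0107, 0.1823]
ee_rot: [-3.053, 1.57, -0.054]
force: [2.8, 2.8, 1.1]
width: 0.0213
t: 14.7
eef_pos: [0.6324, -0.0107, 0.1809]
ee_rot: [-3.104, 1.57, -0.105]
force: [3.7, 2.1, 2.7]
width: 0.0209
```

```bash
python3 -m inch '.045 -.006 -.07 0 0 0;0 0 0 0 0 0';  python3 -m inch '.035 -.005 -.08 0 0 0;0 0 0 0 0 0';python3 -m inch '.025 -.003 -.08 0 0 0;0 0 0 0 0 0'
```

```text
t: 14.95
eef_pos: [0.6334, -0.0109, 0.1785]
ee_rot: [1.239, 1.571, -2.046]
force: [3.9, 1.8, 1.4]
width: 0.0212
t: 15.2
eef_pos: [0.6344, -0.011, 0.176]
ee_rot: [0.351, 1.571, -2.934]
force: [3.6, 2.8, 1.2]
width: 0.0211
t: 15.45
eef_pos: [0.6351, -0.0112, 0.1737]
ee_rot: [0.698, 1.571, -2.587]
force: [3.5, 2.3, 1.6]
width: 0.0213
```

Going down freely, so it is in the notch. I'll continue in small steps until I feel the bottom.

```bash
python3 -m inch '.03 -.004 -.05 0 0 0;0 0 0 0 0 0';  python3 -m inch '.02 -.003 -.04 0 0 0;0 0 0 0 0 0';python3 -m inch '.015 -.002 -.04 0 0 0;0 0 0 0 0 0';python3 -m inch '.01 -.001 -.035 0 0 0;0 0 0 0 0 0'
```

```text
t: 15.7
eef_pos: [0.6357, -0.0112, 0.1721]
ee_rot: [0.163, 1.57, -3.122]
force: [1.6, 2.8, 0.2]
width: 0.0212
t: 15.95
eef_pos: [0.6361, -0.0114, 0.1708]
ee_rot: [0.186, 1.57, -3.098]
force: [-0.5, 2.8, -0.2]
width: 0.021
t: 16.2
eef_pos: [0.6365, -0.0114, 0.1697]
ee_rot: [0.171, 1.57, -3.114]
force: [-2.6, 3.4, 1.4]
width: 0.0213
t: 16.45
eef_pos: [0.6367, -0.0114, 0.1689]
ee_rot: [0.23, 1.57, -3.054]
force: [-3.4, 3.1, 3.2]
width: 0.0208
```

```bash
python3 -m inch '0 0 -.03 0 0 0;0 0 0 0 0 0';  python3 -m inch '0 0 -.03 0 0 0;0 0 0 0 0 0';python3 -m inch '0 0 -.03 0 0 0;0 0 0 0 0 0'; python3 - <<'E'
from h import *
P={n:arm.grab_frame(n) for n in('side','top')}
cv2.imwrite('pics/c9.png',cv2.resize(cv2.convertScaleAbs(P['side']['frame'][130:190,330:410,::-1],alpha=1.6),(800,600),interpolation=2))
E
```

```text
t: 16.7
eef_pos: [0.6368, -0.0115, 0.1683]
ee_rot: [0.297, 1.57, -2.987]
force: [-4.4, 3.5, 6.2]
width: 0.021
t: 16.95
eef_pos: [0.637, -0.0115, 0.1677]
ee_rot: [0.577, 1.57, -2.707]
force: [-3.5, 4.5, 6.8]
width: 0.0211
t: 17.2
eef_pos: [0.6371, -0.0115, 0.1671]
ee_rot: [2.046, 1.571, -1.239]
force: [-5.3, 3.6, 8.4]
width: 0.0208
```

View pics/c9.png

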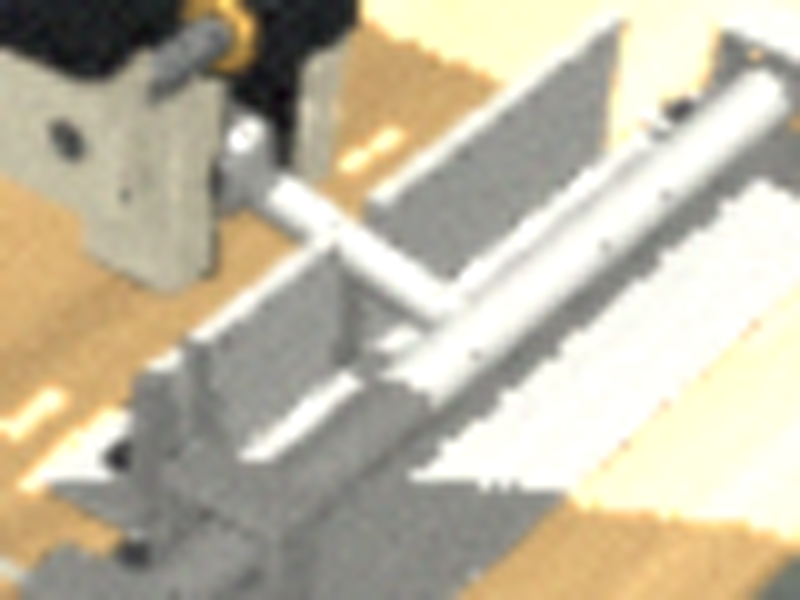

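The arm sits in the notch below the strip's top edge, at (340,230) in the crop. I'll relieve the sideways force, make one last gentle push, then check before letting go.

```bash
python3 -m inch '.004 .03 0 0 0 0;0 0 0 0 0 0'; python3 -m inch '0 0 -.04 0 0 0;0 0 0 0 0 0;0 0 0 0 0 0'
```

```text
t: 17.55
eef_pos: [0.6371, -0.0114, 0.1671]
ee_rot: [1.46, 1.569, -1.824]
force: [-4.2, 1.0, 7.9]
width: 0.0212
t: 17.92
eef_pos: [0.6373, -0.0114, 0.1663]
ee_rot: [1.955, 1.57, -1.329]
force: [-4.8, 1.1, 9.0]
width: 0.021
```

```bash
python3 -m inch '0 0 .05 0 0 0;0 0 0 0 0 0'; python3 -m inch '0 0 0 0 0 0;0 0 0 0 0 0;0 0 0 0 0 0;0 0 0 0 0 0' .6; python3 -m inch '0 0 .3 0 0 0;0 0 .6 0 0 0;0 0 .8 0 0 0;0 0 .8 0 0 0;0 0 .8 0 0 0;-.3 0 .7 0 0 0;-.8 0 .2 0 0 0;-.8 0 0 0 0 0;-.8 0 0 0 0 0;-.8 0 0 0 0 0;0 0 0 0 0 0'
python3 - <<'E'
from h import *
P={n:arm.grab_frame(n) for n in('side','top')}
a=cv2.resize(cv2.convertScaleAbs(P['side']['frame'][120:210,330:430,::-1],alpha=1.4),(660,594),interpolation=2)
cv2.imwrite('pics/d1.png',a)
k=[pl(P['side'],n) for n in('knob','bolt','hatch_edge','jar_mid','screwdriver')];print(k)
u=np.array([.1426,.9898,0]);v=np.array([.9898,-.1426,0])
for z in(.183,.187,.191):
    w=pix2w(P['side'],k[0][0],z);print(z,w@u,w@v-.571)
print([pl(P['top'],n) for n in('knob','hatch_edge','jar_mid','screwdriver')],arm.get_state()['force'])
E
```

```text
t: 18.18
eef_pos: [0.6372, -0.0114, 0.1671]
ee_rot: [1.564, 1.57, -1.721]
force: [-2.9, -0.7, 7.1]
width: 0.0207
t: 18.68
eef_pos: [0.6375, -0.0105, 0.1664]
ee_rot: [0.649, 1.571, -2.636]
force: [-0.1, -0.2, 0.1]
width: 0.0515
t: 20.05
eef_pos: [0.5317, -0.0106, 0.2949]
ee_rot: [-2.702, 1.568, 0.297]
force: [0.8, 0.6, 0.8]
width: 0.0524
[(array([356.288, 141.32 ]), 0.78), (array([375.616, 159.   ]), 0.9), (array([418.496, 168.92 ]), 0.73), (array([225.216, 162.08 ]), 0.72), (array([274.624, 224.92 ]), 0.7)]
0.183 0.06087156029379139 0.06155256561451006
0.187 0.0658934439591022 0.05838777359660896
0.191 0.07091532762441315 0.055222981578708086
[(array([381.888, 207.2  ]), 0.55), None, (array([301.184, 125.4  ]), 0.87), (array([283.776, 195.6  ]), 0.8)] [-0.05276919  0.63770809  0.04740399]
```

No views left, so I'll check numerically by fitting a sphere (r=11 mm) to the depth points at the ball and the bar's axis.

```bash
python3 - <<'E'
from h import *
from scipy.optimize import least_squares
np.set_printoptions(precision=4,suppress=True)
u=np.array([.1426,.9898,0]);v=np.array([.9898,-.1426,0])
F=np.stack([u,v,[0,0,1]])
for n in('side','top'):
    p=arm.grab_frame(n);K=p['mtx'];T=p['pose'];Z=p['range_z'].astype(float)
    r,c=np.mgrid[0:400,0:640]
    X=np.stack([(c-K[0,2])/K[0,0]*Z,-(r-K[1,2])/K[1,1]*Z,-Z],-1)@T[:3,:3].T+T[:3,3]
    X=X[(Z>0)]@F.T
    ctr=np.array([.0785,.631,.185])
    for _ in range(5):
        m=np.linalg.norm(X-ctr,axis=1)<.0145
        m&=X[:,1]>.621
        ctr=least_squares(lambda q:np.linalg.norm(X[m]-q,axis=1)-.011,ctr,loss='soft_l1',f_scale=.001).x
    print(n,'ball',ctr,m.sum())
    b=(X[:,0]>-.03)&(X[:,0]<.06)&(abs(X[:,1]-.57)<.009)&(X[:,2]>.168)&(X[:,2]<.19)
    ax=least_squares(lambda q:np.hypot(X[b,1]-q[0],X[b,2]-q[1])-.007,[.57,.172],loss='soft_l1',f_scale=.001).x
    print('axis v,z',ax,b.sum(),'turn',np.arctan2(ctr[1]-ax[0],ctr[2]-ax[1]),np.hypot(ctr[1]-ax[0],ctr[2]-ax[1]))
    s=(abs(X[:,0]-.04)<.02)&(abs(X[:,1]-.599)<.004)&(X[:,2]>.16);print('strip top',np.percentile(X[s,2],95) if s.any() else None)
    a=(abs(X[:,0]-ctr[0])<.008)&(X[:,1]>.606)&(X[:,1]<.620)&(X[:,2]>.165)
    print('arm pts',a.sum(),X[a].mean(0) if a.any() else '')
    h=(abs(X[:,0]-.03)<.05)&(abs(X[:,1]-.52)<.01);print('hatch near edge z',np.median(X[h,2]) if h.any() else '')
E
```

```text
side ball [0.0794 0.6302 0.1865] 88
axis v,z [0.57   0.1718] 238 turn 1.332359023218401 0.06200735031713058
strip top 0.18619081747712338
arm pts 39 [0.0825 0.6132 0.1849]
hatch near edge z 0.3039620518187777
top ball [0.08   0.63   0.1882] 35
axis v,z [0.57  0.172] 0 turn 1.3063518149020585 0.062128915481122135
strip top None
arm pts 0 
hatch near edge z 0.735043136492633
```

```bash
python3 -c "
from station import arm
print(arm.job_done())"
```

```text
the job is handed in; nothing more can be done
None
```

The hatch is bolted, and I handed the job in. I gripped the ball lightly and slid the bolt through the staple. Then I turned the handle down and felt along the strip until it dropped into the notch. I pressed it gently to the bottom, let go and moved the gripper clear. The job took about 20 s of robot time.

**Last checks**
- **Handle position:** a sphere fit to the side camera's depth points gives a turn of 1.332 rad and an arm radius of 62.0 mm. That matches lying on the bottom of the notch (1.31–1.34).
- **Top camera:** it gives 1.306 rad, just under that range. It saw only part of the ball and used an assumed bolt axis, so I trusted the side view.
- **Force:** the highest push I read at the ball was about 10 N. The highest sideways force was about 9 N, while feeling along the strip.
- **Other things:** the networks put the jar and screwdriver within about 3 pixels of where they started. I did not check the spray bottle again, but the arm passed well clear of it.

**Checks that failed**
- **Notch position:** my first notch estimate was about 4–5 mm too far along the bolt. I found the notch by feel instead.
- **Hatch height:** my final check of this failed because its points did not fall on the hatch. I never pulled up on the handle while gripping it, except for a 1.5 mm release that still pressed down.
- **Final picture:** I had used all 12 views, so I judged the released state only from depth measurements.

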